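Shift the tube mixer into its flask gear

ROBOT

A 7-joint arm with a two-finger parallel gripper is mounted at the origin on the work surface. World frame = base frame: x ahead of the robot, y to its left, z up, the work surface at z = 0. Lengths are in mm, angles in rad, forces in N, time in s.
With the tool pointing down it reaches from about 400 to 850 mm from the base axis. Payload 4.5 kg.
Tool frame: the origin (TCP) lies on the mounting face of the last link; the fingertips stand env.tip_reach ahead of it and the grasp point (between the pads) lies 155 mm ahead of it (env.tip_reach is the distance from the TCP to the fingertips, in mm); x points along the fingers, y is the direction in which the jaws open and shut, and the axes are right-handed (so a half turn about x gives the same grasp; the last joint's range is limited). The gripper opens to 85 mm and grips with 20 to 120 N. Pads are 22 mm wide; open, the fingers measure 114 mm over their backs; the gripper's body (76 mm by 85 mm) begins 54 mm behind the grasp point. The pads swing forward as they close: fully open they stand 13 mm farther back than shut.
Start: joints at [-1.079, 0.689, -0.195, 1.565, 0.157, 0.902, -0.215], TCP at [276.216, 560.663, 404.717] pointing down, gripper open.
Joint ranges: [-3.01, 3.01], [-0.46, 2.08], [-1.47, 1.51], [0.13, 2.56], [-1, 4.14], [0.04, 2.09], [-2.66, 2.66]. Speed limits (rad/s): [2.57, 2.57, 3.14, 3.14, 3.14, 3.14, 3.14].

INTERFACE

Orientations are given as a unit quaternion [x, y, z, w].
In Python, from bench import env gives the robot as it stands.
- The arm moves only by the shell command python3 -m pendant 'ROWS' [OPENING] [FORCE]. ROWS is a JSON object of lists of equal length, an entry for each row: "delta_pos": the shift along the tool's x, y, z in cm, a list of three; "twist": the turn about the tool's x in rad. A call has 1 to 8 rows; each row is the pose to reach, as a shift and turn from the pose commanded when the call began, along the tool's axes at that moment; what a row does not reach only later rows make up. A row lasts 1/8 s, in which the tool goes at most 62.5 mm and 10.7 degrees, less where a joint would pass 70% of its speed; a pose out of reach is approached as far as the arm can. A call with a gripper value outside its range is refused whole. OPENING is the finger opening in cm, from 0 to 8.54, set as the call begins (- or left out, the last holds). The fingers move at their own pace and stop on an object; FORCE is the grip in N (left out, the last holds). Time passes only in rows, so rows that repeat a pose let the fingers close. It gives the time, the measured TCP pose, the force and the opening at its end, in the units of the state.
- env.read_state(): the state, without advancing time (a new reading comes with each control period).
- env.read_camera(name): name is "side" or "top" or "wrist"; returns a dict with "frame" (400x640x3 uint8, red, green, blue), "range_z" (400x640 float32, mm along the optical axis (not along the pixel's ray), 0 where there is no reading), "fovy" (degrees; the focal length in pixels is half the picture's height over the tangent of half this angle, whatever the lens; pixels are square), "cx", "cy" (the principal point, pixels), "world_from_camera" (4x4, takes a point from camera to world coordinates). Camera axes: x right, y down, z forward; pixel columns grow to the right and rows downward; lengths in mm; the calibration is good to about 2 mm. The wrist camera is an equidistant fisheye: a pixel r from the principal point sees the ray r / f radians off the axis. A picture is of the moment at which its call begins.
- env.hand_in(): hands the job in, once; it reports no verdict.
The state is a dict: "clock": time; "joints": joint angles; "qvel": joint speeds; "joint_torque": joint torques, N m; "ee_pos": TCP position; "tcp_rot": TCP orientation; "contact_force": force on the tool from outside, world axes, zero at the start; "wrist_torque": the same for the moment, N m; "opening": finger opening in mm.
Only numpy, scipy, OpenCV 4.12 (cv2) and the standard library are available. Lean on these libraries where they do the work, as an engineer would, in place of code of your own. Each camera call takes 0.05 s, during which the arm holds its last target. There are 200 camera calls.

TASK

Push the tube mixer's gear lever through its gate, along the cross lane and then fully home to the end of the slot beside the flask-shaped badge, and leave it there. Only push it with the fingertips or the outside of the fingers, do not put it home in any other badged slot on the way, and leave the racks, pots and bottles standing where they are.

Things in the scene. Friction and masses are not known exactly. Their poses are not given: they have to be found in the camera images.
- mixer: fixed bench mixer: white housing, grey deck 100 mm above the table, 200 mm deep (x, +-100), 475 mm wide (y -360 to +115). Origin: on the table plane under the gate's centre; x points away from the robot, y to the left at yaw 0. Shaker tray with tube rack at y -145 to -345, up to 192 mm above the table
- gate (a point): centre of the gate's top face, 112 mm above the table; axes as the mixer's. Aluminium plate 100 x 100 mm with one lane across (along y, at x = 0) and three straight slots (along x, at y = 0 and +-24 mm) crossing it: six slot ends, three far (+x) and three near (-x). Tongues between slots have rounded ends; rigid stops at slot and lane ends
- lever_knob (a point): centre of the black ball knob, diameter 32 mm, on a steel lever 11 mm thick (collar 18 mm thick for 10 mm under the ball). 170 mm above the table when upright, about 12 mm lower in a corner slot. Starts in the middle column, anywhere along it. About 2 to 4 N at the knob moves it; no spring, it stays where left
- lever_pivot (a point): the lever's pivot, 20 mm above the table under the gate's centre, 150 mm from the knob centre. Knob centre's places in the mixer's frame: cross lane x = 0 (passes anywhere within +-7 mm), y -42 to +42, stopped there in line with the outer slots; slots at y = 0 and +-42 mm (play +-2.5 mm), x from -42 to +42 at the stops
- selector (a joint): lever tilt along the slots, rad: 0 = in the cross lane, + = knob towards the mixer's +x (knob x = 150 mm times its sine), about +-0.28 at the slot ends
- selector_cross (a joint): lever tilt across, rad: 0 = middle column, + = knob towards the mixer's +y, about +-0.28 to 0.30 at the outer slots
- badge_flask: target mark: dark steel badge 4 mm thick on the deck, a conical flask (base 34 mm wide at -x, narrow neck with lip at +x, 34 mm long). Origin: centre of its underside. Each corner slot has one badge, at x = +-76, y = +-42 mm in the mixer's frame, places shuffled; the middle slots have none. With the lever home the knob centre is 34 mm from its badge in plan
- badge_dish: dark steel badge of another gear, round disc, diameter 32 mm, 4 mm thick, beside another corner slot. Origin: centre of its underside
- badge_plate: dark steel badge of another gear, plain rectangle, 24 (x) by 34 (y) mm, 4 mm thick, beside another corner slot. Origin: centre of its underside
- badge_tube: dark steel badge of another gear, sample-tube silhouette: narrow bar 9 wide with a 14 wide cap at its +x end, overall length (x) 34 mm, 4 mm thick, beside another corner slot. Origin: centre of its underside
- tube_rack: bystander: loose black rack, 120 x 142 x 70 mm, full of white-capped tubes, on the mixer's tray (origin: centre of its underside)
- sample_pot: bystander: loose lidded sample pot, diameter 26, height 26 mm, on the mixer's deck at the gate's left side (origin: centre of its underside)
- reagent_bottle: bystander: loose amber bottle, diameter 66, height 150 mm, on the table (origin: centre of its underside)
- tip_box: bystander: loose pipette-tip box, 122 x 82 x 67 mm, on the table (origin: centre of its underside)
- specimen_jar: bystander: loose jar, diameter 60, height 70 mm, on the table (origin: centre of its underside)
- dish_stack: bystander: loose stack of four dishes, diameter 90, height 56 mm, on the table (origin: centre of its underside)
- tube_block: bystander: loose small rack of yellow-capped tubes, 76 x 98 x 70 mm, on the table (origin: centre of its underside)

How it is judged:
By the outcome, as a careful person would: the job done as asked, in the order asked, and still so for the second after the job is handed in, with the robot touching nothing.
It also fails if it takes over 54 s, if anything falls off the work surface, if the arm or the gripper's body presses on something with over 40 N, if the wrist force passes 120 N, or if a joint passes its speed limit or range.

## Working session

There is one attempt and no reset: what is moved stays moved. The work goes in short steps, Python scripts to look and compute and a shell command to move; the robot and the scene stay as the last step left them, time stands still between calls to the robot, and variables do not carry over. Pictures are saved under pics/ and viewed, about 8 in all and at most 12, crops included, and the job is handed in when it is done.

```bash
mkdir -p pics; cat > h.py <<'E'
import numpy as np, cv2
from bench import env
from scipy.spatial.transform import Rotation as R
def shot(n,save=None):
    c=env.read_camera(n); np.savez(f'/tmp/{n}.npz',**c)
    if save: cv2.imwrite('pics/'+save,c['frame'][:,:,::-1])
    return c
def f(c): return 200/np.tan(np.radians(float(c['fovy']))/2)
def ray(c,u,v):
    F=f(c); T=np.array(c['world_from_camera']); d=np.array([(u-c['cx'])/F,(v-c['cy'])/F,1.])
    return T[:3,3],T[:3,:3]@d
def onplane(c,u,v,z):
    o,d=ray(c,u,v); return o+d*(z-o[2])/d[2]
def depth(c,u,v):
    o,d=ray(c,u,v); return o+d*float(c['range_z'][int(v),int(u)])
E
python3 - <<'E'
from h import *
for n in('top','side'):
    c=shot(n,n+'1.png'); print(n,c['fovy'],c['cx'],c['cy'],np.round(c['world_from_camera'],3).tolist())
s=env.read_state(); print({k:np.round(v,3).tolist() for k,v in s.items()}, env.tip_reach)
E
```

```text
top 54.20776125117245 325.18075690653626 200.0201337180916 [[0.015, -0.992, 0.129, 381.262], [-1.0, -0.015, 0.003, -26.85], [-0.001, -0.129, -0.992, 1239.223], [0.0, 0.0, 0.0, 1.0]]
side 48.953123867837924 316.1912441983523 198.694462689802 [[-0.736, -0.358, 0.575, -274.448], [-0.677, 0.366, -0.638, 866.927], [0.018, -0.859, -0.512, 821.674], [0.0, 0.0, 0.0, 1.0]]
{'clock': 0.1, 'joints': [-1.079, 0.69, -0.195, 1.566, 0.157, 0.902, -0.215], 'qvel': [-0.0, -0.001, -0.001, -0.003, 0.0, 0.001, 0.0], 'joint_torque': [-0.004, -54.06, -1.272, -15.899, 0.009, 0.004, 0.0], 'ee_pos': [276.14, 560.359, 403.972], 'tcp_rot': [0.16, 0.689, -0.161, 0.689], 'contact_force': [0.393, -1.227, -0.018], 'wrist_torque': [-0.01, 0.045, 0.013], 'opening': 85.149} 173.4
```

View pics/top1.png

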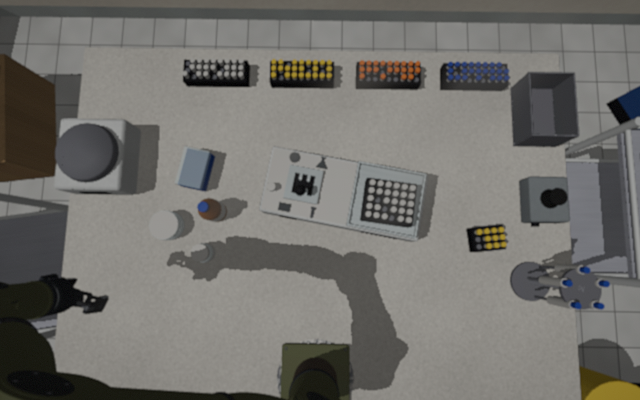

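View pics/side1.png

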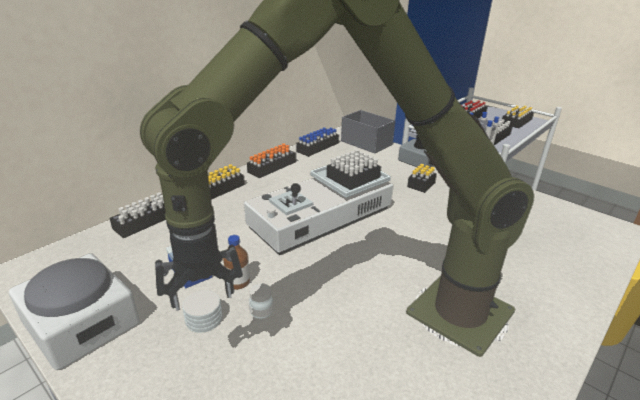

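Top view shows the mixer at about (345,195), with badges at (295,157) round, (322,162), (285,207) and (312,211). I'll zoom in.

```bash
python3 - <<'E'
from h import *
c=np.load('/tmp/top.npz'); s=np.load('/tmp/side.npz')
a=cv2.resize(c['frame'][140:230,255:345],(540,540),interpolation=cv2.INTER_CUBIC)[:,:,::-1]
b=cv2.resize(s['frame'][165:255,240:330],(540,540),interpolation=cv2.INTER_CUBIC)[:,:,::-1]
cv2.imwrite('pics/z1.png',cv2.resize(np.hstack([a,b]),(800,400)))
# dark blobs
g=cv2.cvtColor(c['frame'],cv2.COLOR_RGB2GRAY)
m=np.zeros_like(g); m[140:230,255:345]=(g[140:230,255:345]<100)*255
n,l,st,ce=cv2.connectedComponentsWithStats(m)
for i in range(1,n):
    if st[i,4]>8: print(st[i].tolist(),np.round(ce[i],1),np.round(onplane(c,*ce[i],104),1),np.round(depth(c,*ce[i]),1), g[l==i].mean())
# white deck pixels height ~100
vv,uu=np.mgrid[130:260,240:450]; P=np.array([[depth(c,u,v) for u in range(240,450)] for v in range(130,260)])
H=P[:,:,2]
mask=((H>75)).astype(np.uint8)
n,l,st,ce=cv2.connectedComponentsWithStats(mask); k=1+np.argmax(st[1:,4]); m=(l==k)
pts=P[m][:,:2].astype(np.float32); r=cv2.minAreaRect(pts); print(r, np.percentile(H[m],[5,25,50,75,95]))
hi=m&(H>135)&(uu<340); print('knob px',np.argwhere(hi)[:40].tolist(), P[hi].mean(0) if hi.any() else 0, H[hi].max() if hi.any() else 0)
E
```

```text
[290, 153, 10, 9, 75] [294.5 156.9] [656.9  69.5 104. ] [657.7  69.8 100.6] 77.13333333333334
[317, 157, 10, 12, 64] [322.1 163.6] [637.9 -12.8 104. ] [638.1 -12.8 102.9] 71.578125
[292, 173, 25, 23, 406] [303.5 185.3] [572.   40.7 104. ] [571.9  40.7 104.7] 39.8128078817734
[322, 172, 3, 10, 11] [322.8 176.2] [600.  -15.7 104. ] [598.  -15.8 114.8] 93.54545454545455
[275, 183, 6, 7, 30] [277.5 186.1] [568.4 117.3 104. ] [569.4 118.1  98.3] 90.83333333333333
[318, 194, 2, 9, 10] [318.5 198. ] [534.8  -4.1 104. ] [536.   -3.9  95.3] 94.4
[278, 203, 13, 9, 87] [284.2 206.6] [507.9  95.8 104. ] [508.4  96.2  99.6] 66.0919540229885
[311, 207, 5, 11, 30] [312.3 211.3] [495.3  13.3 104. ] [495.2  13.3 104.5] 74.3
[279, 215, 18, 5, 30] [287.6 216.9] [478.   84.9 104. ] [478.7  85.7  95.8] 82.63333333333334
((514.238525390625, -72.62155151367188), (475.6119384765625, 277.9345703125), 79.83415222167969) [ 96.32816872  99.68051171 109.4414611  132.70356329 190.2695586 ]
knob px [[25, 41], [39, 46], [44, 33], [47, 51], [50, 69], [55, 54], [55, 58], [55, 59], [55, 60], [55, 61], [55, 62], [56, 57], [56, 58], [56, 59], [56, 60], [56, 61], [56, 62], [56, 63], [57, 56], [57, 57], [57, 58], [57, 59], [57, 60], [57, 61], [57, 62], [57, 63], [57, 64], [58, 55], [58, 56], [58, 57], [58, 58], [58, 59], [58, 60], [58, 61], [58, 62], [58, 63], [58, 64], [58, 65], [59, 55], [59, 56]] [524.78769574  36.54123329 311.33349002] 1239.223496109017
```

View pics/z1.png

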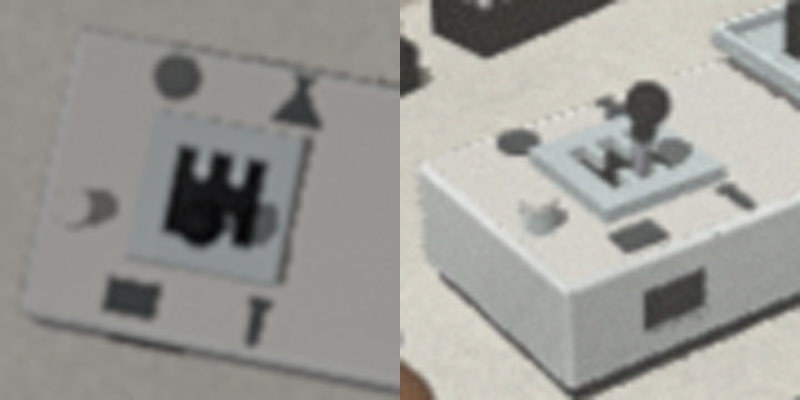

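```bash
cat >> h.py <<'E'
C=np.array([575.,41.3]); YAW=np.radians(-10.2)
M=R.from_euler('z',YAW).as_matrix()
def mix(p): return M.T@(np.array(p)-[C[0],C[1],0])
def world(p): return M@np.array(p)+[C[0],C[1],0]
def tool(): 
    s=env.read_state(); return np.array(s['ee_pos']),R.from_quat(s['tcp_rot']).as_matrix(),s
E
python3 - <<'E'
from h import *
c=np.load('/tmp/top.npz')
p,Rt,s=tool(); print('tool axes in mixer (cols)\n',np.round(M.T@Rt,3)); print(mix(p))
P=np.array([[depth(c,u,v) for u in range(285,325)] for v in range(165,210)]).reshape(-1,3)
q=P[(P[:,2]>145)&(P[:,2]<200)]; q=np.array([mix(a) for a in q]); print(len(q),q.mean(0),q.max(0),q.min(0))
g=cv2.cvtColor(c['frame'],cv2.COLOR_RGB2GRAY)
for z in(165,170): print('knob ctr top',np.round(mix(onplane(c,300,189.5,z)),1))
sd=np.load('/tmp/side.npz')
o1,d1=ray(c,300,189.5); o2,d2=ray(sd,240+(648-400)*90/400,165+104*90/400)
A=np.stack([d1,-d2],1); t=np.linalg.lstsq(A,o2-o1,rcond=None)[0]; print('2view',mix(o1+t[0]*d1),mix(o2+t[1]*d2))
for n in((294.5,156.9),(322.1,163.6),(284.2,206.6),(312.3,211.3)): print(np.round(mix(onplane(c,*n,104)),1))
E
```

```text
tool axes in mixer (cols)
 [[-0.     0.276  0.961]
 [-0.002  0.961 -0.276]
 [-1.    -0.002  0.   ]]
[-386.05382186  457.93202907  403.97167733]
104 [-29.821484    -0.91118553 177.50320069] [-13.59785572  14.41548346 186.52952306] [-44.2621285  -14.87237913 164.64898034]
knob ctr top [-25.9   0.7 165. ]
knob ctr top [-26.6   0.2 170. ]
2view [-25.9233934    0.70190077 165.2263784 ] [-26.33650198   0.20997168 165.12089168]
[ 75.7  42.2 104. ]
[ 71.5 -42.2 104. ]
[-75.7  41.7 104. ]
[-73.4 -41.6 104. ]
```

```bash
python3 -m pendant '{"delta_pos":[[0,0,0],[0,0,0],[0,0,0]],"twist":[-0.15,-0.28,-0.28]}' 0 30; python3 -c "
from h import *
p,Rt,s=tool(); print(np.round(M.T@Rt,3)); print(mix(p), Rt.T@M@(np.array([-78,0,404])-mix(p)))"
```

```text
clock: 0.48
ee_pos: [276.3, 560.4, 404.2]
tcp_rot: [0.063, 0.705, -0.064, 0.704]
contact_force: [0.1, 0.1, -0.1]
opening: 32.0
[[-0.001  0.001  1.   ]
 [-0.001  1.    -0.001]
 [-1.    -0.001 -0.001]]
[-385.87572213  458.01829046  404.22630304] [ 4.35556949e-01 -4.57635218e+02  3.08444620e+02]
```

```bash
python3 -m pendant '{"delta_pos":[[0,-5,3],[0,-10,6.5],[0,-15,10],[0,-20,13.5],[0,-25,17],[0,-30,20.5],[0,-35,24],[0,-38,26]],"twist":[0,0,0,0,0,0,0,0]}'; python3 -m pendant '{"delta_pos":[[0,-4,2.5],[0,-7.8,4.8],[0,-7.8,4.8]],"twist":[0,0,0]}'; python3 - <<'E'
from h import *
p,Rt,s=tool(); print(np.round(M.T@Rt,3).tolist(),mix(p),s['contact_force'],s['opening'])
shot('top'); a=np.load('/tmp/top.npz')['frame'][130:240,245:355]
b=shot('wrist')['frame']
o=np.hstack([cv2.resize(a,(400,400),interpolation=cv2.INTER_CUBIC),cv2.resize(b[:,120:520],(400,400))])
cv2.imwrite('pics/z2.png',o[:,:,::-1])
E
```

```text
clock: 1.48
ee_pos: [465.9, 137.2, 404.6]
tcp_rot: [0.065, 0.704, -0.066, 0.704]
contact_force: [-0.4, 1.0, 0.6]
opening: -0.1
clock: 1.85
ee_pos: [499.3, 51.2, 404.3]
tcp_rot: [0.066, 0.704, -0.067, 0.704]
contact_force: [0.1, 1.4, -0.0]
opening: 0.2
[[0.0, 0.01, 1.0], [-0.002, 1.0, -0.01], [-1.0, -0.002, 0.0]] [-76.21300525  -3.69164776 404.32507383] [ 0.06492013  1.36003611 -0.01815044] 0.15987526456663134
```

View pics/z2.png

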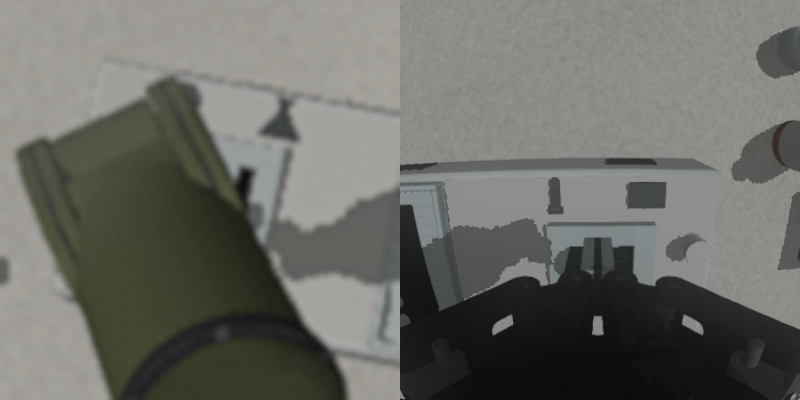

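```bash
python3 -m pendant '{"delta_pos":[[3,0,0],[6,0,0],[8.1,0,0],[8.1,0,0]],"twist":[0,0,0,0]}';  python3 - <<'E'
from h import *
p,Rt,s=tool(); print(np.round(M.T@Rt,3).tolist(),mix(p),s['contact_force'],s['opening'])
b=shot('side')['frame'][150:270,230:390]
cv2.imwrite('pics/z3.png',cv2.resize(b,(800,600),interpolation=cv2.INTER_CUBIC)[:,:,::-1])
E
```

```text
clock: 2.45
ee_pos: [497.5, 57.0, 322.7]
tcp_rot: [0.062, 0.706, -0.062, 0.703]
contact_force: [-0.5, 0.2, -0.4]
opening: -0.2
[[-0.003, -0.002, 1.0], [-0.0, 1.0, 0.002], [-1.0, -0.0, -0.003]] [-79.07305713   1.70074723 322.68287067] [-0.48377893  0.22434363 -0.38654102] -0.20004300003555184
```

View pics/z3.png

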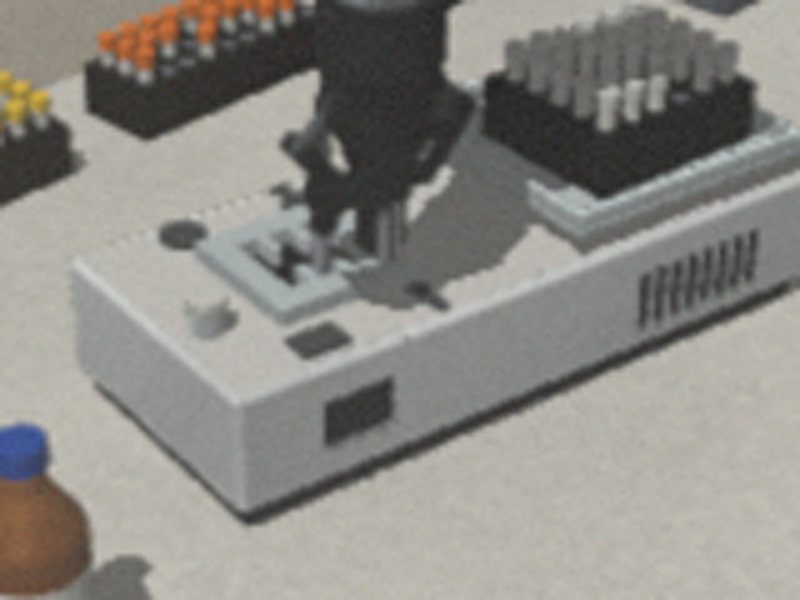

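The tip stands next to the knob on the robot's side and isn't touching anything. I'll push along +x.

```bash
python3 -m pendant '{"delta_pos":[[0,0,0.8],[0,0,1.6],[0,0,2.0],[0,0,2.4],[0,0,2.8],[0,0,3.2]],"twist":[0,0,0,0,0,0]}'; python3 -m pendant '{"delta_pos":[[0,0,0.4],[0,0,0.8],[0,0,1.2],[0,0,1.4],[0,0,1.4]],"twist":[0,0,0,0,0]}';  python3 - <<'E'
from h import *
p,Rt,s=tool(); print(mix(p),M.T@np.array(s['contact_force']))
b=shot('side'); 
g=cv2.cvtColor(b['frame'],cv2.COLOR_RGB2GRAY)
cv2.imwrite('pics/z4.png',cv2.resize(b['frame'][165:235,250:343],(800,600),interpolation=cv2.INTER_CUBIC)[:,:,::-1])
E
```

```text
clock: 3.25
ee_pos: [529.4, 49.9, 323.6]
tcp_rot: [0.063, 0.705, -0.063, 0.704]
contact_force: [-3.5, 1.6, 1.4]
opening: -0.2
clock: 3.88
ee_pos: [543.9, 47.3, 323.7]
tcp_rot: [0.063, 0.704, -0.063, 0.704]
contact_force: [-2.3, 0.7, -0.0]
opening: -0.0
[-31.7058936    0.34726122 323.66757791] [-2.42610408e+00  2.41740019e-01 -1.80088350e-03]
```

View pics/z4.png

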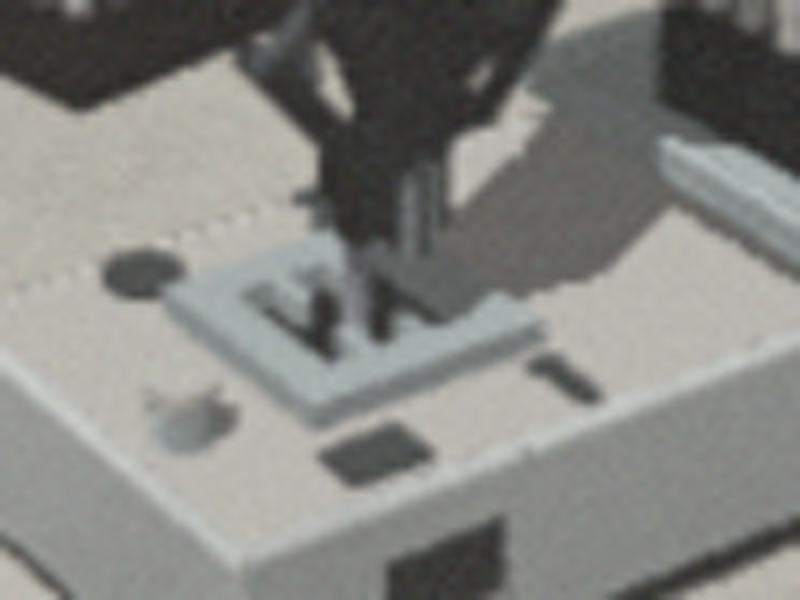

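```bash
python3 -m pendant '{"delta_pos":[[0,0,-1.5],[0,0.5,-4],[0,5,-4],[0,10,-4],[0,10,-4]],"twist":[0,0,0,0,0]}';  cat > kn.py <<'E'
from h import *
p,Rt,s=tool(); print(mix(p),M.T@np.array(s['contact_force']))
for n in('side','top'):
    c=shot(n); F=f(c); T=c['world_from_camera']
    v,u=np.mgrid[0:400,0:640]; z=c['range_z']
    X=np.stack([(u-c['cx'])/F*z,(v-c['cy'])/F*z,z],-1)@T[:3,:3].T+T[:3,3]
    Y=(X-[C[0],C[1],0])@M
    g=c['frame'].max(-1)
    m=(z>0)&(g<75)&(abs(Y[...,0])<62)&(abs(Y[...,1])<62)&(Y[...,2]>140)&(Y[...,2]<195)
    q=Y[m]; print(n,len(q))
    if len(q)>10:
        r=np.array([np.median(q[:,0]),np.median(q[:,1])])
        # sphere fit of known radius
        from scipy.optimize import least_squares
        k=least_squares(lambda a:np.linalg.norm(q-a,axis=1)-16,[*r,165],loss='soft_l1'); print(q.min(0),q.max(0),'fit',k.x,np.abs(k.fun).mean())
        cu=np.argwhere(m); (y0,x0),(y1,x1)=cu.min(0),cu.max(0); print(x0,x1,y0,y1)
E
python3 kn.py
```

```text
clock: 4.55
ee_pos: [522.7, 158.0, 324.2]
tcp_rot: [0.062, 0.703, -0.058, 0.706]
contact_force: [0.2, -1.4, -0.6]
opening: -0.2
[-72.18638466 105.62758918 324.20419459] [ 0.49184429 -1.33827545 -0.62825733]
side 55
[-28.40403647  -4.82179621 143.05262403] [ -3.51150756  15.87933245 184.35468094] fit [ -7.30260762   1.46695999 165.51024654] 2.254296083113414
289 296 181 193
top 103
[-22.70783353 -15.82916836 167.48456387] [  6.53889979  14.89705667 187.61686519] fit [ -7.16068607   0.3133467  169.51749091] 0.9897863799773613
296 307 178 188
```

```bash
python3 -m pendant '{"delta_pos":[[0,-5,0],[0,-10,0],[0,-10.2,0],[0,-10.2,2.5],[0,-10.2,3.7],[0,-10.2,4.3],[0,-10.2,4.7],[0,-10.2,4.7]],"twist":[0,0,0,0,0,0,0,0]}'; python3 -c "
from h import *
p,Rt,s=tool(); print(mix(p),M.T@np.array(s['contact_force']))"
python3 -m pendant '{"delta_pos":[[0,0,-1.5],[0,0,-4.5],[0,5,-4.5],[0,8,-4.5],[0,8,-4.5]],"twist":[0,0,0,0,0]}'; python3 kn.py
```

```text
clock: 5.65
ee_pos: [549.7, 44.2, 323.5]
tcp_rot: [0.062, 0.705, -0.063, 0.704]
contact_force: [-2.1, -0.1, 0.8]
opening: 0.1
[-25.43278951  -1.63458066 323.47370186] [-2.07882375 -0.50098835  0.76819477]
clock: 6.28
ee_pos: [520.2, 134.3, 324.1]
tcp_rot: [0.062, 0.704, -0.06, 0.705]
contact_force: [-1.2, -1.1, 0.7]
opening: 0.1
[-70.37934207  81.86559502 324.05153165] [-0.97872375 -1.30976282  0.74250522]
side 3
top 100
[-17.07207803 -15.21712907 167.86552045] [ 11.75972721  14.3217761  187.41032378] fit [-1.34169286e+00 -5.33231110e-03  1.69480180e+02] 0.9686555024491017
297 307 176 186
```

```bash
python3 -m pendant '{"delta_pos":[[0,0,4],[0,0,6.9],[0,-1.5,6.9],[0,-3.5,6.9],[0,-4.5,6.9],[0,-5.1,6.9],[0,-5.7,6.9],[0,-6.3,6.9]],"twist":[0,0,0,0,0,0,0,0]}'; python3 -c "
from h import *
p,Rt,s=tool(); print(mix(p),M.T@np.array(s['contact_force']))"
python3 -m pendant '{"delta_pos":[[0,-0.6,0],[0,-1.2,0],[0,-1.7,0],[0,-2.1,0],[0,-2.1,0]],"twist":[0,0,0,0,0]}'; python3 kn.py
```

```text
clock: 7.38
ee_pos: [576.7, 57.2, 324.0]
tcp_rot: [0.063, 0.704, -0.062, 0.704]
contact_force: [-0.6, 2.5, 1.8]
opening: -0.1
[ -1.17124966  15.95018518 323.98632839] [-1.05167722  2.34397931  1.78862786]
clock: 8.0
ee_pos: [573.1, 35.1, 323.5]
tcp_rot: [0.063, 0.704, -0.063, 0.704]
contact_force: [0.9, 0.7, -0.2]
opening: 0.0
[ -0.79474012  -6.4025855  323.53431176] [ 0.79406308  0.82914938 -0.18201463]
side 126
[-19.50894188 -43.11224042 140.75520936] [  5.93106101   9.74974611 194.72882398] fit [ -7.42078175 -13.21600699 168.89505914] 7.000746428203585
289 305 178 190
top 0
```

```bash
for i in 1; do python3 -m pendant '{"delta_pos":[[0,-0.3,0],[0,-0.5,0],[0,-0.5,0]],"twist":[0,0,0]}'; python3 -m pendant '{"delta_pos":[[0,-0.2,0],[0,-0.3,0],[0,-0.3,0]],"twist":[0,0,0]}';done; python3 -c "
from h import *
p,Rt,s=tool(); print(mix(p),M.T@np.array(s['contact_force']))"
```

```text
clock: 8.48
ee_pos: [572.3, 31.0, 323.7]
tcp_rot: [0.063, 0.704, -0.063, 0.704]
contact_force: [0.5, 1.6, -1.4]
opening: -0.4
clock: 8.85
ee_pos: [571.9, 29.6, 323.7]
tcp_rot: [0.063, 0.704, -0.061, 0.705]
contact_force: [0.4, 5.7, -3.9]
opening: 0.2
[ -0.97231322 -12.03159598 323.66052439] [-0.64397045  5.70929513 -3.92169283]
```

```bash
python3 -m pendant '{"delta_pos":[[0,-0.2,0],[0,-0.2,0]],"twist":[0,0]}'; python3 -m pendant '{"delta_pos":[[0,1,0],[0,3,0],[0,5,0],[0,5,-3],[0,5,-7],[0,5,-7]],"twist":[0,0,0,0,0,0]}'; python3 kn.py
```

```text
clock: 9.1
ee_pos: [571.7, 28.9, 323.7]
tcp_rot: [0.064, 0.704, -0.06, 0.705]
contact_force: [2.1, 9.4, -4.0]
opening: 0.2
clock: 9.85
ee_pos: [508.6, 89.4, 323.7]
tcp_rot: [0.061, 0.706, -0.062, 0.703]
contact_force: [0.2, -0.7, 0.1]
opening: -0.1
[-73.85830548  35.58598013 323.73368374] [ 0.35031698 -0.6090322   0.13668027]
side 2
top 96
[-16.73535281 -57.08856023 160.91116233] [ 11.52117398 -28.25555879 183.92689367] fit [ -1.61563746 -42.8482191  163.06220687] 0.9446330802195226
312 322 179 189
```

```bash
python3 -m pendant '{"delta_pos":[[0,-4,0],[0.5,-7.8,0],[0.5,-7.8,0],[0.5,-7.8,2.5],[0.5,-7.8,4.2],[0.5,-7.8,4.8],[0.5,-7.8,5.4],[0.5,-7.8,6]],"twist":[0,0,0,0,0,0,0,0]}'; python3 -m pendant '{"delta_pos":[[0,0,0.6],[0,0,1.2],[0,0,1.8],[0,0,2.2],[0,0,2.5],[0,0,2.5]],"twist":[0,0,0,0,0,0]}'; python3 -c "
from h import *
p,Rt,s=tool(); print(mix(p),M.T@np.array(s['contact_force']))"
```

```text
clock: 10.95
ee_pos: [556.1, 1.1, 318.6]
tcp_rot: [0.062, 0.705, -0.062, 0.704]
contact_force: [-3.8, 2.1, 2.3]
opening: 0.1
clock: 11.7
ee_pos: [581.2, -4.7, 318.5]
tcp_rot: [0.063, 0.704, -0.063, 0.704]
contact_force: [-1.7, -0.2, -0.5]
opening: 0.0
[ 14.26189187 -44.15274825 318.51444843] [-1.68561776 -0.50184848 -0.51219601]
```

```bash
python3 -m pendant '{"delta_pos":[[0,0,0.2],[0,0,0.4],[0,0,0.4]],"twist":[0,0,0]}'; python3 -m pendant '{"delta_pos":[[0,0,0.2],[0,0,0.4],[0,0,0.4]],"twist":[0,0,0]}'; python3 -c "
from h import *
p,Rt,s=tool(); print(mix(p),M.T@np.array(s['contact_force']))"
```

```text
clock: 12.08
ee_pos: [584.2, -5.0, 318.4]
tcp_rot: [0.062, 0.705, -0.063, 0.703]
contact_force: [-5.2, 1.0, -0.9]
opening: 0.1
clock: 12.45
ee_pos: [586.1, -5.1, 318.2]
tcp_rot: [0.062, 0.708, -0.063, 0.701]
contact_force: [-12.3, 1.1, 4.5]
opening: -0.1
[ 19.10817927 -43.75169861 318.15961561] [-12.3351631   -1.07691526   4.49352571]
```

```bash
python3 -m pendant '{"delta_pos":[[0,0,0.3],[0,0,0.3]],"twist":[0,0]}'; python3 -m pendant '{"delta_pos":[[0,0,-2],[0,0,-5],[-3,0,-9],[-8,0,-13],[-8,5,-16],[-8,10,-19],[-8,15,-19],[-8,15,-19]],"twist":[0,0,0,0,0,0,0,0]}'; python3 kn.py; python3 - <<'E'
import numpy as np,cv2
a=np.load('/tmp/top.npz')['frame'][100:260,140:440]; b=np.load('/tmp/side.npz')['frame'][165:255,240:330]
o=np.hstack([cv2.resize(a,(500,267),interpolation=2),cv2.resize(b,(267,267),interpolation=2)])
cv2.imwrite('pics/z5.png',o[:,:,::-1])
E
```

```text
clock: 12.7
ee_pos: [587.4, -5.2, 318.0]
tcp_rot: [0.061, 0.709, -0.063, 0.699]
contact_force: [-17.0, 2.4, 9.1]
opening: 0.1
clock: 13.7
ee_pos: [432.6, 180.2, 400.1]
tcp_rot: [0.063, 0.703, -0.058, 0.707]
contact_force: [-0.8, -0.2, 0.3]
opening: 0.1
[-164.73453126  111.44393532  400.05266466] [-0.74838966 -0.3322334   0.33056258]
side 0
top 97
[ 25.78034031 -56.0926947  140.62426978] [ 56.44218133 -25.96009458 176.86476959] fit [ 41.5400329  -41.01358867 156.88221168] 1.2188888603570782
314 325 164 175
```

View pics/z5.png

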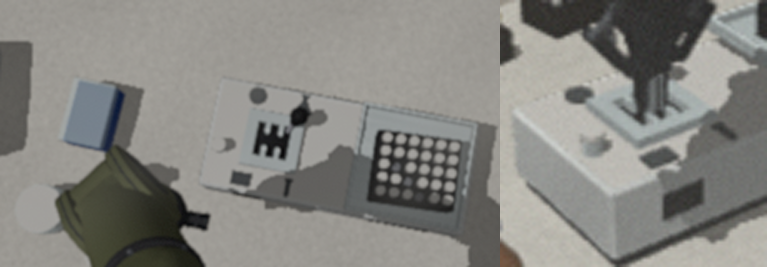

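The knob measures (41.5, -41.0, 157) in the mixer frame, so it is home in the flask slot. The pot, rack and other items are standing, and the arm is clear.

```bash
python3 -c "
from h import *
print(env.hand_in())"
```

```text
the job is handed in; nothing more can be done
None
```

The lever is fully home in the far-right (+x, -y) slot beside the flask badge, and I handed the job in at about 14 s of the 54 s allowed.

- **Route:** With the fingers shut, I pushed the knob from the middle column into the cross lane. The first push stopped about 7 mm short, so I pushed again. I then pushed it across the lane to its stop, at about 9 N, and along the slot to its end stop, at about 17 N. It went into no other badged slot.
- **Final check:** After I withdrew, the top camera put the knob at (41.5, -41.0, 157) mm in the mixer's frame, against (42, -42, about 158) expected.
- **Bystanders:** In the last picture the tube rack, sample pot and tip box stand where they were. The dish stack was only partly visible. I did not check the bottle, jar or tube block in that picture, but the tool stayed well clear of them and no unexpected contact force showed in the readings.
- **Failed check:** After the pushes the gripper hid the knob from the side camera or confused its knob fit. The cross-lane position and the final position therefore rest on the top camera and the contact forces.

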